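# Put the loupe away and snap its case shut

### The arm

A 6-joint arm with a two-finger parallel gripper is mounted at the origin on the work surface; the furniture and walls round the work are solid. World frame = base frame: x ahead of the robot, y to its left, z up, the work surface at z = 0. Lengths are in m, angles in rad, forces in N, time in s.
With the tool pointing down it reaches from about 0.375 to 0.75 m from the base axis. Payload 9 kg.
Tool frame: the origin (TCP) lies midway between the tips of the shut fingers; the grasp point (between the pads) lies 19 mm behind it; z points along the fingers, y is the line along which they close (so a half turn about z gives the same grasp; the last joint's range is limited). The gripper opens to 85 mm and grips with 20 to 120 N. Pads are 22 mm wide; open, the fingers measure 114 mm over their backs; the gripper's body (76 mm by 85 mm) begins 54 mm behind the grasp point. The pads swing forward as they close: fully open they stand 13 mm farther back than shut.
Start: joints at [0.929, 0.104, 0.097, 1.564, 0, 1.353], TCP at [0.247, 0.547, 0.205] pointing down, gripper open.
Joint ranges: [-2.99, 2.99], [-0.84, 1.86], [-1.1, 1.16], [-1.84, 2.11], [-1.51, 1.56], [-3.14, 3.14]. Speed limits (rad/s): [2.22, 2.22, 2.57, 3.14, 3.14, 3.14].

### API

Orientations are given as a 3x3 rotation matrix whose columns are the frame's x, y, z axes.
In Python, from bench import robot gives the robot as it stands. The module is installed in compiled form; this text tells all that it offers.
- The arm moves only by the shell command python3 -m inch 'ROWS' [FORCE]. ROWS is JSON, a list of rows, each an object with "xyz": the shift along the world's x, y, z in mm, a list of three; "turn": the turn about the world's z in degrees; "gripper": the closure, from 0 (fully open) to 1 (shut). A call has 1 to 10 rows; each row is the pose to reach, as a shift and turn from the pose commanded when the call began; what a row does not reach only later rows make up. A row lasts 1/10 s, in which the tool goes at most 50 mm and 8.59 degrees, less where a joint would pass 70% of its speed; a pose out of reach is approached as far as the arm can. A call with a gripper value outside its range is refused whole. The fingers move at their own pace and stop on an object; FORCE is the grip in N (left out, the last holds). Time passes only in rows, so rows that repeat a pose let the fingers close. It gives the time, the measured TCP pose, the force, the opening and the grip force at its end, in the units of the state.
- robot.get_obs(): the state, without advancing time (a new reading comes with each control period).
- robot.snapshot(name): name is "side" or "top"; returns a dict with "image" (420x560x3 uint8, red, green, blue), "fx", "fy", "cx", "cy" (pixels), "dist" ([k1, k2, p1, p2, k3] as OpenCV has them; the pictures are not rectified), "view" (4x4, takes a point from world to camera coordinates). Camera axes: x right, y up, looking along -z (the intrinsics and any distortion apply to the point x, -y, -z); pixel columns grow to the right and rows downward; lengths in m; the calibration is good to about 2 mm. A picture is of the moment at which its call begins. There is no depth.
- robot.finish_job(): hands the job in; it is judged then, once.
The state is a dict: "clock": time; "q": joint angles; "joint_velocities": joint speeds; "tau": joint torques, N m; "tool_pos": TCP position; "orientation": TCP orientation; "wrist_force": force on the tool from outside, world axes, zero at the start; "moment": the same for the moment, N m; "width": opening from 0.0 (shut) to 1.0 (fully open); "grasp_force": force on a finger pad.
Only numpy, scipy, OpenCV 4.12 (cv2) and the standard library are available. Lean on these libraries where they do the work, as an engineer would, in place of code of your own. Each camera call takes 0.05 s, during which the arm holds its last target. There are 200 camera calls.

### The job

Put the small square folding loupe away: set it down (do not drop it) inside the open hinged case, swing the case's lid over it, and press the edge of the lid that is far from the hinge down past the spring catch until it clicks and stays shut by itself. The catch and hinge are delicate: feel for the click and stop there, never pushing on the lid or the catch with more than 25 N. Leave the other things on the bench where they are.

Things in the scene. Friction and masses are not known exactly. Their poses are not given: they have to be found in the camera images.
- loupe: folded linen loupe, a flat black square 42 x 42 x 10 mm, 50 g, lying on the bench; origin at the centre of its underside, z up, x and y across its sides. It can be gripped across either pair of sides (42 mm).
- case: grey open-topped instrument case fixed to the bench, 120 (x) x 150 (y) x 50 mm, walls 4 mm, with a hinged lid. Origin at the centre of its underside; z up, +x towards the hinge side, -x towards the side with the spring catch. Inside 112 x 142 mm, padded floor 22 mm above the bench, rim 50 mm.
- case_floor (a point): centre of the case's padded floor, 22 mm above the bench; axes as the case
- case_hinge (a point): middle of the lid's hinge axis, at x 62, z 54 mm in the case frame; the axis runs along the case's y
- catch_place (a point): nominal place of the catch's hook, x -68, y 0, z 50 mm in the case frame. The catch, 60 mm wide, reaches 79 mm out from the case origin: a rigid rest the lid lands on and a sprung steel tongue 36 mm wide, top 60 mm above the bench, hook pointing inward. It was screwed on by hand, 4 mm too low to 7 mm too high, differently every time; this point does not show it.
- pin_place (a point): top of the 6 mm sprung lift pin, when it is out, in the inner corner of the case at x -48, y -62 mm, 72 mm above the bench, in an 11 mm wide guide. It gives 24 mm and pushes the lid up with 4 to 6 N.
- case_lid (a joint): lid angle, rad: 0 = level, grows as it opens, 1.57 upright, stop at 2.15; the friction hinge (0.09 N m) holds it where left. Not caught, the pin keeps it at about 0.16 (or above); caught, it rests at -0.03 to 0.085. Pressed at its far edge it resists with 3 to 7 N (pin), then 9 to 18 N as the tongue is forced aside; then the force drops (the click), 1 to 3 mm before the rigid rest.
- lid_edge (a point): point to press: on the lid's outer face (upper when closed), 113 mm from the hinge axis, 14 mm from the free edge, among four thumb ribs; moves with the lid; z = outward normal, -x points from hinge to free edge. Lid: plate 127 mm (hinge axis to free edge) x 160 x 4 mm, 110 g, outer face 4 mm above the hinge axis when closed, 12 mm skirt on the inner side.
- spool0: spool of cream thread, upright cylinder 33 mm across and 40 mm high; loose bystander; origin at the centre of its underside
- spool1: spool of brown thread, upright cylinder 33 mm across and 40 mm high; loose bystander; origin at the centre of its underside

How it is judged:
On the way, in this order (a step that is already met when the one before it is completed fails the run):
1. the loupe is set down in the case: less than 15 mm above the padded floor while still held (x of loupe in the frame of case between -0.05 and 0.05 m and y of loupe in the frame of case between -0.06 and 0.06 m and z of loupe in the frame of case below 0.037 m and contact force between the fingers and loupe above 0.3 N), for 0.04 s.
2. the loupe lies in the case, let go, with the lid still open (x of loupe in the frame of case between -0.05 and 0.05 m and y of loupe in the frame of case between -0.06 and 0.06 m and z of loupe in the frame of case below 0.03 m and contact force between the fingers and loupe below 0.1 N and value of joint case_lid above 0.5 rad), for 0.2 s.
At the end, for the whole second after the job is handed in: the loupe rests inside the case (within its walls, under 14 mm above its padded floor) and the lid is shut and held by the catch on its own: lid angle below 0.10 rad with nothing pressing it (uncaught it springs back to about 0.16) (x of loupe in the frame of case between -0.05 and 0.05 m and y of loupe in the frame of case between -0.06 and 0.06 m and z of loupe in the frame of case below 0.036 m and value of joint case_lid below 0.1 rad and linear speed of loupe below 0.02 m/s); the robot touches nothing.
It fails at once if the lid or the catch is pushed with more than 25 N (contact force between any of the fingers, the arm and case_lid above 25 N or contact force between any of the fingers, the arm and tongue above 25 N or contact force between any of the fingers, the arm and catch above 25 N).
It fails at once if another thing on the bench is moved by more than 20 mm (distance of any of spool0, spool1 from where it was at the start of the episode above 0.02 m).
It also fails if it takes over 67 s, if anything falls off the work surface, if the arm or the gripper's body presses on something with over 40 N, if the wrist force passes 120 N, or if a joint passes its speed limit or range.

## Working session

There is one attempt and no reset: what is moved stays moved. The work goes in short steps, Python scripts to look and compute and a shell command to move; the robot and the scene stay as the last step left them, time stands still between calls to the robot, and variables do not carry over. Pictures are saved under pics/ and viewed, at most 10 in all, crops included, and the job is handed in when it is done.

```bash
mkdir -p pics
cat > h.py <<'E'
import numpy as np, cv2
from bench import robot
def snap(n,f=None):
    s=robot.snapshot(n)
    if f: cv2.imwrite('pics/'+f,s['image'][:,:,::-1])
    return s
def K(s): return np.array([[s['fx'],0,s['cx']],[0,s['fy'],s['cy']],[0,0,1.]])
def ray(s,px):
    u=cv2.undistortPoints(np.array([[px]],float),K(s),np.array(s['dist'],float))[0,0]
    V=np.array(s['view']); R=V[:3,:3]; c=-R.T@V[:3,3]
    d=R.T@np.array([u[0],-u[1],-1.]); return c,d/np.linalg.norm(d)
def onz(s,px,z):
    c,d=ray(s,px); return c+d*(z-c[2])/d[2]
def tri(s1,p1,s2,p2):
    c1,d1=ray(s1,p1);c2,d2=ray(s2,p2)
    t=np.linalg.lstsq(np.c_[d1,-d2],c2-c1,rcond=None)[0]
    a,b=c1+d1*t[0],c2+d2*t[1]; return (a+b)/2,np.linalg.norm(a-b)
def proj(s,P):
    V=np.array(s['view']); p=V[:3,:3]@np.array(P,float)+V[:3,3]
    return cv2.projectPoints(np.array([[p[0],-p[1],-p[2]]]),np.zeros(3),np.zeros(3),K(s),np.array(s['dist'],float))[0][0,0]
E
python3 - <<'E'
from h import *
import pickle
d={n:snap(n,n+'0.png') for n in('side','top')}
pickle.dump(d,open('s0.pkl','wb'))
for n in d:
    V=np.array(d[n]['view']); print(n,-V[:3,:3].T@V[:3,3],V[2,:3],d[n]['fx'])
o=robot.get_obs(); print(o['clock'],o['tool_pos'],o['orientation'],o['wrist_force'])
E
```

```text
side [0.10008224 0.17224496 0.7986227 ] [-0.48654381  0.26043475  0.83393576] 502.6144937338689
top [ 0.47692812 -0.04332594  0.95727905] [-0.02568491  0.01045052  0.99961546] 441.3265834728875
0.1 [0.24652848 0.54666288 0.20452267] [[-9.11532923e-01  4.11226526e-01 -6.88766762e-04]
 [ 4.11227025e-01  9.11532501e-01 -9.12978589e-04]
 [ 2.52392276e-04 -1.11544955e-03 -9.99999346e-01]] [-0.26926511  0.51411945  0.50598082]
```

View pics/side0.png

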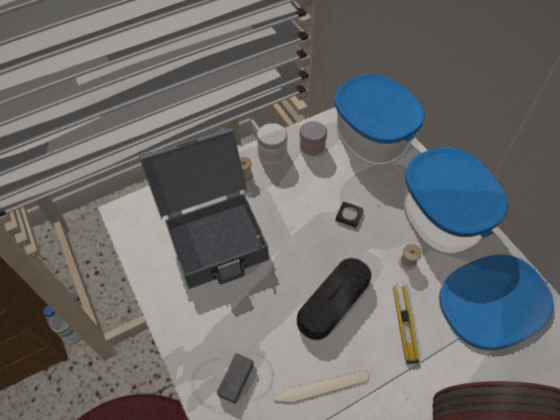

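View pics/top0.png

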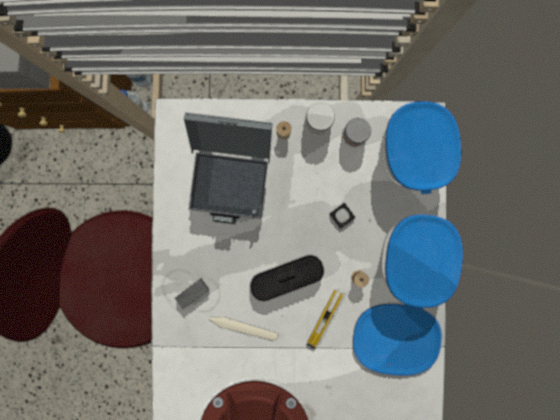

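Both views: case with raised lid at top-view (228,185), side-view (215,240), catch towards the robot; loupe at top (343,216), side (349,215). Spools at top (284,130) and (361,279). Next I'll measure from masks and enlarged crops.

Run:
```python
from h import *
import pickle
d=pickle.load(open('s0.pkl','rb'))
c={}
for n,(x,y) in {'top':(343,216),'side':(349,215)}.items():
    im=d[n]['image']; g=im.max(2).astype(np.uint8); m=np.zeros_like(g); 
    m[y-22:y+22,x-22:x+22]=(g[y-22:y+22,x-22:x+22]<75)*255
    cs,_=cv2.findContours(m,cv2.RETR_EXTERNAL,cv2.CHAIN_APPROX_NONE); k=max(cs,key=cv2.contourArea)
    r=cv2.minAreaRect(k); print(n,r); c[n]=r[0]
    z=.01 if n=='top' else .005
    print([onz(d[n],p,z).round(4) for p in cv2.boxPoints(r)], onz(d[n],r[0],z))
print(tri(d['top'],c['top'],d['side'],c['side']))
def crop(n,x0,y0,w,h,f): return cv2.resize(d[n]['image'][y0:y0+h,x0:x0+w,::-1],None,fx=f,fy=f,interpolation=cv2.INTER_CUBIC)
a=crop('top',180,105,100,135,4); b=crop('side',135,130,140,150,4)[:540]
o=np.zeros((540,800,3),np.uint8); 
o[:540,:400]=a; o[:540,400:]=crop('side',155,160,115,135,4)[:, :400]
o=cv2.convertScaleAbs(o,alpha=1.8,beta=15)
cv2.imwrite('pics/case.png',o)
```

```text
top ((341.9594421386719, 215.7432403564453), (18.59962272644043, 18.832117080688477), 54.46232223510742)
[array([ 0.4862, -0.1571,  0.01  ]), array([ 0.5101, -0.1901,  0.01  ]), array([ 0.4777, -0.2137,  0.01  ]), array([ 0.4539, -0.1807,  0.01  ])] [ 0.48199113 -0.18538108  0.01      ]
side ((349.02056884765625, 214.44520568847656), (22.58894157409668, 20.482200622558594), 20.556047439575195)
[array([ 0.4872, -0.1556,  0.005 ]), array([ 0.5169, -0.1909,  0.005 ]), array([ 0.482 , -0.2159,  0.005 ]), array([ 0.4534, -0.1803,  0.005 ])] [ 0.48460416 -0.18550099  0.005     ]
(array([ 0.48249858, -0.18480289,  0.00843112]), np.float64(0.0018940553714765712))
```

View pics/case.png

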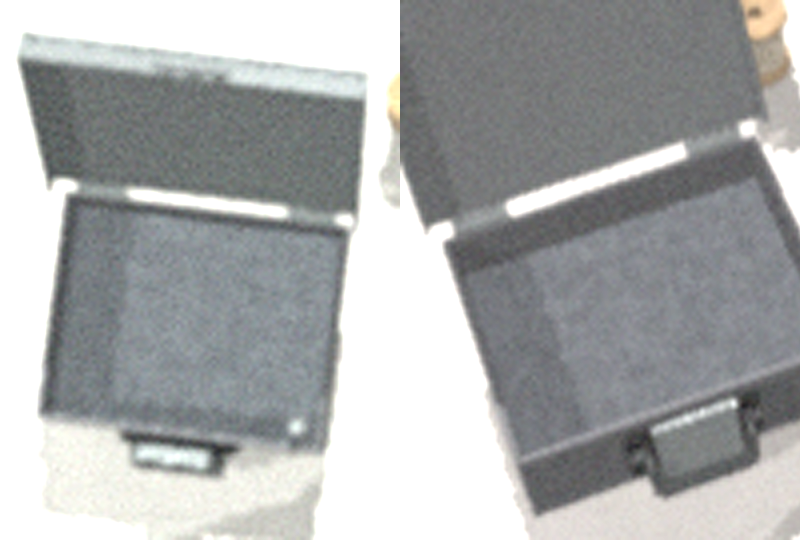

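The crop shows the case in the top view with rim corners near (190,209), (261,217), (197,154), (267.5,162), the lift pin at (254,212), the catch at (223,219), and the lid leaning back.

Run:
```python
from h import *
import pickle
d=pickle.load(open('s0.pkl','rb')); T,S=d['top'],d['side']
q={'FL':(190,208.8),'FR':(261.2,216.8),'BL':(197,153.8),'BR':(267.5,162)}
w={k:onz(T,p,.05) for k,p in q.items()}
for k in w: print(k,w[k].round(4))
for k,p in {'BL':(166.8,219.5),'FL':(185.5,274.5),'BR':(246,195)}.items(): print(k,onz(S,p,.05).round(4),[v.round(4) for v in tri(T,q[k],S,p)])
ctr=sum(w.values())/4
xa=(w['BL']+w['BR']-w['FL']-w['FR']); ya=w['FL']+w['BL']-w['FR']-w['BR']
print('ctr',ctr,np.linalg.norm(xa)/2,np.linalg.norm(ya)/2,np.degrees(np.arctan2(xa[1],xa[0])),np.degrees(np.arctan2(-ya[0],ya[1])))
print('pin',onz(T,(254.2,211.8),.072))
for a,b in (((185.5,114.5),(143,155)),((271.5,123),(235,133))): print('lid',tri(T,a,S,b))
for n,a,b in(('sp0',(284,124),(243,161)),('sp1',(361,275),(411,250))): print(n,onz(T,a,.04),tri(T,a,S,b))
```

```text
FL [0.4931 0.134  0.05  ]
FR [ 0.4781 -0.013   0.05  ]
BL [0.607  0.1213 0.05  ]
BR [ 0.5912 -0.0248  0.05  ]
BL [0.6117 0.1212 0.05  ] [array([0.6064, 0.1209, 0.057 ]), np.float64(0.0018)]
FL [0.4963 0.1348 0.05  ] [array([0.4935, 0.1341, 0.0542]), np.float64(0.0021)]
BR [ 0.5898 -0.0253  0.05  ] [array([ 0.5912, -0.0252,  0.0484]), np.float64(0.0011)]
ctr [0.54236392 0.05438249 0.05      ] 0.11418768936897869 0.1473254374212638 -6.141014398753582 -6.007181406926183
pin [4.87948128e-01 4.21135929e-04 7.20000000e-02]
lid (array([0.65858291, 0.11875258, 0.17812976]), np.float64(0.003038062482687265))
lid (array([ 0.64813304, -0.03679924,  0.15478362]), np.float64(0.007627174657359824))
sp0 [ 0.67296327 -0.05827372  0.04      ] (array([ 0.67297432, -0.05916417,  0.03771869]), np.float64(0.0019470421240983405))
sp1 [ 0.35850954 -0.22185839  0.04      ] (array([ 0.35691872, -0.22418701,  0.0345009 ]), np.float64(0.002991567264218291))
```

Run:
```python
from h import *
import pickle
d=pickle.load(open('s0.pkl','rb')); T,S=d['top'],d['side']
for t in ((385,72),(390,60),(397,48),(408,33),(421,15),(437,5)):
  for s in ((303,12),(303,35),(305,60),(303,88)):
    p,e=tri(T,t,S,s)
    if e<.02: print(t,s,p.round(3),round(e,3))
def crop(n,x0,y0,w,h,f): return cv2.resize(d[n]['image'][y0:y0+h,x0:x0+w,::-1],None,fx=f,fy=f,interpolation=cv2.INTER_CUBIC)
o=np.zeros((600,760,3),np.uint8)
o[:240,:720]=crop('top',120,0,360,120,2); o[250:600,:700]=crop('side',0,0,350,175,2)
cv2.imwrite('pics/rack.png',cv2.convertScaleAbs(o,alpha=1.5,beta=10))
```

```text
(385, 72) (303, 12) [ 0.701 -0.205  0.303] 0.005
(385, 72) (303, 35) [ 0.723 -0.221  0.237] 0.005
(385, 72) (305, 60) [ 0.752 -0.244  0.151] 0.002
(385, 72) (303, 88) [ 0.794 -0.272  0.031] 0.008
(390, 60) (303, 12) [ 0.727 -0.22   0.282] 0.002
(390, 60) (303, 35) [ 0.753 -0.238  0.21 ] 0.002
(390, 60) (305, 60) [ 0.787 -0.264  0.116] 0.001
(390, 60) (303, 88) [ 0.837 -0.297 -0.016] 0.004
(397, 48) (303, 12) [ 0.756 -0.238  0.258] 0.002
(397, 48) (303, 35) [ 0.788 -0.26   0.179] 0.002
(397, 48) (305, 60) [ 0.828 -0.29   0.076] 0.001
(397, 48) (303, 88) [ 0.889 -0.329 -0.072] 0.004
(408, 33) (303, 12) [ 0.799 -0.266  0.222] 0.005
(408, 33) (303, 35) [ 0.838 -0.293  0.134] 0.006
(408, 33) (305, 60) [ 0.889 -0.331  0.014] 0.002
(408, 33) (303, 88) [ 0.967 -0.382 -0.16 ] 0.009
(421, 15) (303, 12) [ 0.857 -0.305  0.173] 0.009
(421, 15) (303, 35) [ 0.907 -0.339  0.07 ] 0.01
(421, 15) (305, 60) [ 0.976 -0.389 -0.073] 0.007
(421, 15) (303, 88) [ 1.081 -0.458 -0.288] 0.016
```

View pics/rack.png

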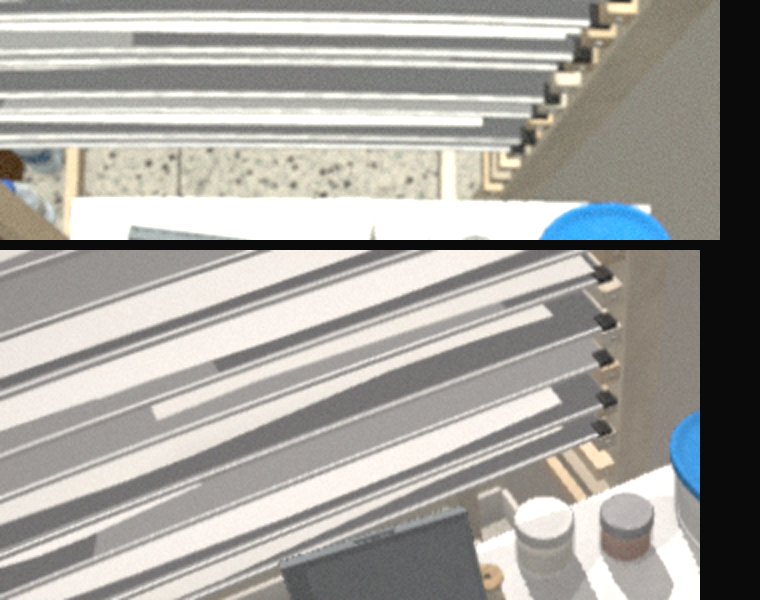

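Rack face lies at x≈0.79, clear of the reach needed. The measurements agree: loupe (0.482,-0.185), case centre ≈(0.543,0.055), yaw -6.1°, lid ≈2 rad. Moving above the loupe.

```bash
python3 -m inch '[{"xyz":[23,-43,0],"turn":-8,"gripper":0.3},{"xyz":[46,-87,0],"turn":-16,"gripper":0.3},{"xyz":[69,-130,0],"turn":-24,"gripper":0.3},{"xyz":[92,-174,0],"turn":-30,"gripper":0.3},{"xyz":[115,-217,0],"turn":-30,"gripper":0.3},{"xyz":[138,-260,0],"turn":-30,"gripper":0.3},{"xyz":[160,-304,0],"turn":-30,"gripper":0.3},{"xyz":[183,-347,0],"turn":-30,"gripper":0.3},{"xyz":[190,-395,0],"turn":-30,"gripper":0.3},{"xyz":[196,-443,0],"turn":-30,"gripper":0.3}]'
python3 -m inch '[{"xyz":[7,-48,0],"turn":0,"gripper":0.3},{"xyz":[14,-96,0],"turn":0,"gripper":0.3},{"xyz":[20,-144,-20],"turn":0,"gripper":0.3},{"xyz":[27,-192,-50],"turn":0,"gripper":0.3},{"xyz":[33,-240,-80],"turn":0,"gripper":0.3},{"xyz":[39,-288,-110],"turn":0,"gripper":0.3},{"xyz":[39,-288,-130],"turn":0,"gripper":0.3},{"xyz":[39,-288,-130],"turn":0,"gripper":0.3}]'
```

```text
clock: 1.1
tool_pos: [0.4427, 0.102, 0.2048]
orientation: [[-0.584, 0.812, -0.0], [0.812, 0.584, 0.0], [0.0, -0.0, -1.0]]
wrist_force: [1.0, 0.2, 0.5]
width: 0.696
grasp_force: 0.0
clock: 1.9
tool_pos: [0.479, -0.1848, 0.0702]
orientation: [[-0.581, 0.814, -0.006], [0.814, 0.581, 0.004], [0.006, -0.003, -1.0]]
wrist_force: [-0.9, 1.3, -0.8]
width: 0.699
grasp_force: 0.0
```

Run:
```python
from h import *
a=snap('top'); b=snap('side'); p=robot.get_obs()['tool_pos']; print(p, proj(a,p),proj(b,p))
f=lambda s,x,y:cv2.resize(s['image'][y-60:y+60,x-50:x+50,::-1],None,fx=4,fy=4)
cv2.imwrite('pics/pre.png',cv2.convertScaleAbs(np.hstack([f(a,343,216),f(b,349,215)]),alpha=1.5))
```

```text
[ 0.4809393  -0.18365822  0.07459401] [345.90322362 216.12996118] [353.59643081 194.98005538]
```

View pics/pre.png

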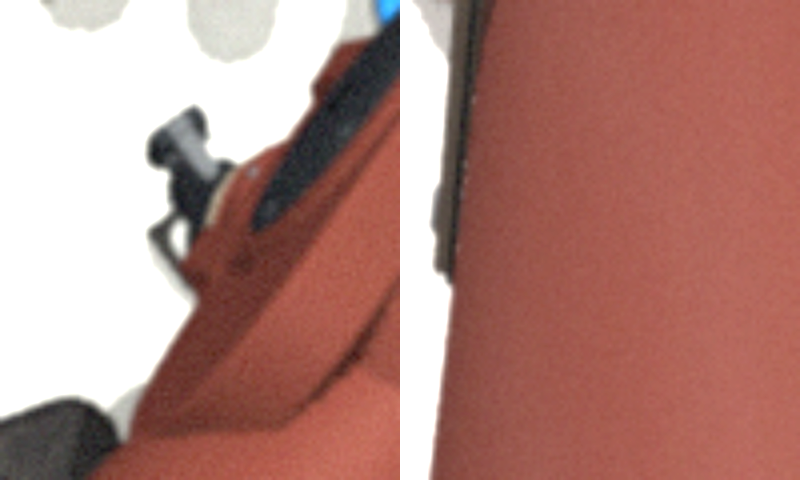

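The arm hides most of the loupe; its free left corner shows at top-view (330,213), where measured. Descending.

```bash
python3 -m inch '[{"xyz":[1,-1,-25],"turn":0,"gripper":0.3},{"xyz":[1,-1,-45],"turn":0,"gripper":0.3},{"xyz":[1,-1,-60],"turn":0,"gripper":0.3},{"xyz":[1,-1,-70],"turn":0,"gripper":0.3},{"xyz":[1,-1,-72],"turn":0,"gripper":0.3},{"xyz":[1,-1,-72],"turn":0,"gripper":0.3}]'
```

```text
clock: 2.6
tool_pos: [0.483, -0.1849, 0.0038]
orientation: [[-0.584, 0.812, 0.0], [0.812, 0.584, -0.0], [-0.0, 0.0, -1.0]]
wrist_force: [-0.3, -0.4, 0.1]
width: 0.701
grasp_force: 0.0
```

```bash
python3 -m inch '[{"xyz":[0,0,-2],"turn":0,"gripper":0.3},{"xyz":[0,0,-4],"turn":0,"gripper":0.3},{"xyz":[0,0,-4],"turn":0,"gripper":0.45},{"xyz":[0,0,-4],"turn":0,"gripper":0.6},{"xyz":[0,0,-4],"turn":0,"gripper":0.7},{"xyz":[0,0,-4],"turn":0,"gripper":0.7},{"xyz":[0,0,-4],"turn":0,"gripper":0.7}]' 40
```

```text
clock: 3.3
tool_pos: [0.4828, -0.1851, -0.0007]
orientation: [[-0.584, 0.812, 0.0], [0.812, 0.584, -0.0], [-0.0, 0.0, -1.0]]
wrist_force: [0.1, -0.5, 0.7]
width: 0.299
grasp_force: 0.0
```

The fingers closed to 25 mm without a grip; lift and look.

```bash
python3 -m inch '[{"xyz":[0,0,10],"turn":0,"gripper":0.7},{"xyz":[0,0,40],"turn":0,"gripper":0.5},{"xyz":[0,0,80],"turn":0,"gripper":0.3},{"xyz":[-10,50,110],"turn":0,"gripper":0.3},{"xyz":[-20,100,110],"turn":0,"gripper":0.3},{"xyz":[-20,150,110],"turn":0,"gripper":0.3},{"xyz":[-20,160,110],"turn":0,"gripper":0.3}]'
python3 - <<'E'
from h import *
a=snap('top'); b=snap('side')
f=lambda s,x,y:cv2.resize(s['image'][y-60:y+60,x-50:x+50,::-1],None,fx=4,fy=4)
cv2.imwrite('pics/re.png',cv2.convertScaleAbs(np.hstack([f(a,343,216),f(b,349,215)]),alpha=1.5))
import pickle; pickle.dump({'top':a,'side':b},open('s1.pkl','wb'))
E
```

```text
clock: 4.0
tool_pos: [0.4624, -0.0219, 0.1107]
orientation: [[-0.586, 0.811, 0.002], [0.811, 0.586, 0.0], [-0.001, 0.002, -1.0]]
wrist_force: [0.2, 0.7, 0.0]
width: 0.699
grasp_force: 0.0
```

View pics/re.png

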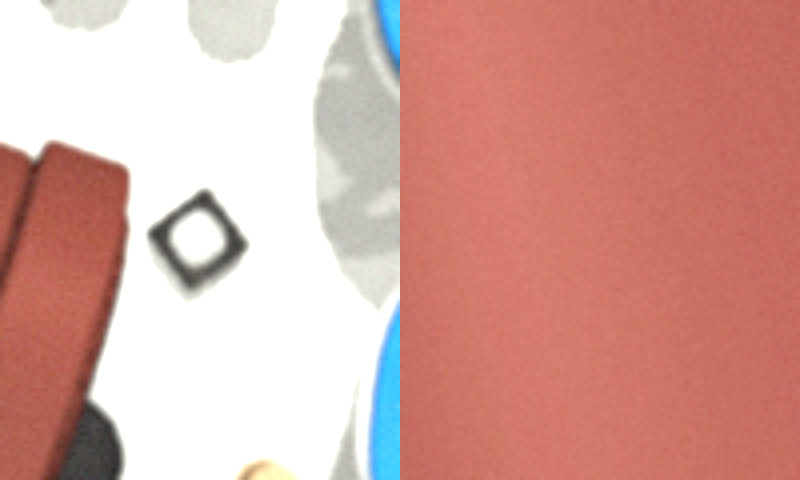

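Loupe is still at top-view (342.5,216.5), untouched: the half-open tips passed above it. I'll go back and descend lower by feel.

```bash
python3 - <<'E'
from h import *
import pickle
s=pickle.load(open('s1.pkl','rb'))['top']; x,y=343,216
g=s['image'].max(2); m=np.zeros_like(g); m[y-22:y+22,x-18:x+22]=(g[y-22:y+22,x-18:x+22]<75)*255
k=max(cv2.findContours(m,0,1)[0],key=cv2.contourArea); r=cv2.minAreaRect(k); print(r,onz(s,r[0],.01))
print(robot.get_obs()['tool_pos'])
E
python3 -m inch '[{"xyz":[10,-50,0],"turn":0,"gripper":0.3},{"xyz":[20,-100,0],"turn":0,"gripper":0.3},{"xyz":[20,-150,-30],"turn":0,"gripper":0.3},{"xyz":[20,-162,-70],"turn":0,"gripper":0.3},{"xyz":[20,-162,-100],"turn":0,"gripper":0.3},{"xyz":[20,-162,-111],"turn":0,"gripper":0.3},{"xyz":[20,-162,-113],"turn":0,"gripper":0.3},{"xyz":[20,-162,-114],"turn":0,"gripper":0.3}]'
```

```text
((342.0600280761719, 215.57997131347656), (17.40000343322754, 17.40000343322754), 53.130104064941406) [ 0.48234457 -0.18559661  0.01      ]
[ 0.46278423 -0.02280082  0.11031263]
clock: 4.9
tool_pos: [0.4835, -0.1875, -0.0033]
orientation: [[-0.584, 0.812, 0.001], [0.812, 0.584, -0.001], [-0.002, 0.001, -1.0]]
wrist_force: [0.9, 0.1, 0.9]
width: 0.697
grasp_force: 0.0
```

```bash
python3 -m inch '[{"xyz":[-1,2,-2],"turn":0,"gripper":0.3},{"xyz":[-1,2,-4],"turn":0,"gripper":0.3},{"xyz":[-1,2,-4],"turn":0,"gripper":0.3}]'; python3 -m inch '[{"xyz":[0,0,0],"turn":0,"gripper":0.5},{"xyz":[0,0,0],"turn":0,"gripper":0.6},{"xyz":[0,0,0],"turn":0,"gripper":0.6}]'
```

```text
clock: 5.2
tool_pos: [0.4822, -0.185, -0.0081]
orientation: [[-0.584, 0.812, 0.001], [0.812, 0.584, -0.001], [-0.001, 0.0, -1.0]]
wrist_force: [0.1, -0.3, -0.7]
width: 0.698
grasp_force: 0.0
clock: 5.5
tool_pos: [0.4818, -0.1851, -0.0086]
orientation: [[-0.584, 0.812, 0.0], [0.812, 0.584, -0.0], [-0.0, 0.0, -1.0]]
wrist_force: [-0.4, -0.2, -0.1]
width: 0.396
grasp_force: 0.0
```

```bash
python3 -m inch '[{"xyz":[0,0,0],"turn":0,"gripper":0.35},{"xyz":[0,0,-1],"turn":0,"gripper":0.35},{"xyz":[0,0,-2],"turn":0,"gripper":0.35},{"xyz":[0,0,-3],"turn":0,"gripper":0.35}]'
python3 - <<'E'
from h import *
o=robot.get_obs(); print(o['tool_pos'],o['wrist_force'],o['tau'],o['q'])
a=snap('top'); b=snap('side'); p=o['tool_pos']; print(p, proj(a,p),proj(b,p))
f=lambda s,x,y:cv2.resize(s['image'][y-60:y+60,x-50:x+50,::-1],None,fx=4,fy=4)
cv2.imwrite('pics/low.png',cv2.convertScaleAbs(np.hstack([f(a,343,216),f(b,349,215)]),alpha=1.5))
E
```

```text
clock: 5.9
tool_pos: [0.4817, -0.185, -0.0119]
orientation: [[-0.584, 0.812, -0.0], [0.812, 0.584, 0.0], [0.0, 0.0, -1.0]]
wrist_force: [0.3, -0.8, 0.2]
width: 0.652
grasp_force: 0.0
[ 0.48168197 -0.18502355 -0.01192674] [ 0.34753524 -0.75088094  0.22238833] [-4.41618931e-04 -4.43947899e+01  4.79705393e+01  5.18026727e-02
 -1.30737471e-04 -5.68187443e-05] [-6.20663032e-01 -7.10290431e-02 -4.78505315e-01  1.16341669e+00
  5.66310357e-05  3.26800582e-01]
[ 0.48168197 -0.18502355 -0.01192674] [340.31199318 215.92229841] [348.69032885 220.48872798]
```

View pics/low.png

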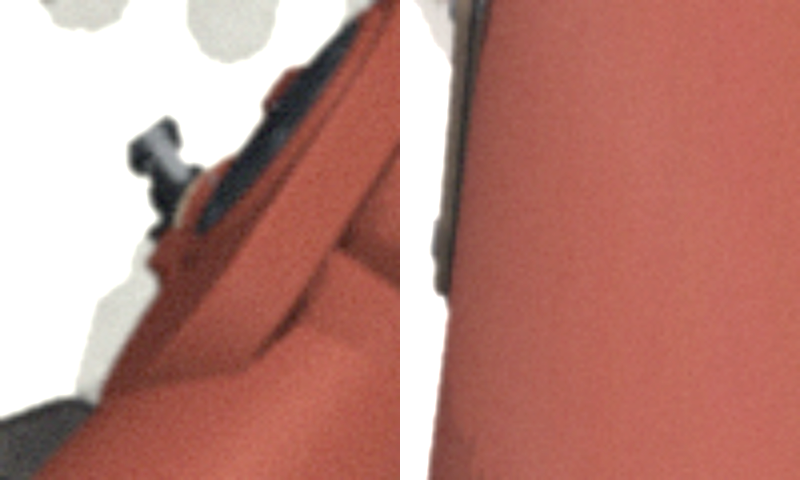

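The arm still hides the loupe; nothing touched yet. Continue by feel, then close.

```bash
python3 -m inch '[{"xyz":[0,0,-1],"turn":0,"gripper":0.35},{"xyz":[0,0,-1],"turn":0,"gripper":0.35}]'; python3 -m inch '[{"xyz":[0,0,0],"turn":0,"gripper":0.5},{"xyz":[0,0,0],"turn":0,"gripper":0.6},{"xyz":[0,0,0],"turn":0,"gripper":0.6},{"xyz":[0,0,0],"turn":0,"gripper":0.6}]'
```

```text
clock: 6.2
tool_pos: [0.4817, -0.185, -0.0129]
orientation: [[-0.584, 0.812, -0.0], [0.812, 0.584, 0.0], [0.0, 0.0, -1.0]]
wrist_force: [-0.1, 1.0, -0.1]
width: 0.647
grasp_force: 0.0
clock: 6.6
tool_pos: [0.4818, -0.1851, -0.0127]
orientation: [[-0.584, 0.812, 0.0], [0.812, 0.584, -0.0], [-0.0, 0.0, -1.0]]
wrist_force: [-0.6, 0.0, 0.0]
width: 0.401
grasp_force: 0.0
```

```bash
python3 -m inch '[{"xyz":[0,0,0],"turn":0,"gripper":0.65},{"xyz":[0,0,0],"turn":0,"gripper":0.7},{"xyz":[0,0,0],"turn":0,"gripper":0.7}]' 20;  python3 -m inch '[{"xyz":[0,0,0],"turn":0,"gripper":0.8},{"xyz":[0,0,0],"turn":0,"gripper":0.8},{"xyz":[0,0,0],"turn":0,"gripper":0.8}]'
```

```text
clock: 6.9
tool_pos: [0.4817, -0.185, -0.0128]
orientation: [[-0.584, 0.812, 0.0], [0.812, 0.584, 0.0], [-0.0, 0.0, -1.0]]
wrist_force: [-0.4, 0.3, -0.2]
width: 0.297
grasp_force: 0.0
clock: 7.2
tool_pos: [0.4818, -0.1851, -0.0128]
orientation: [[-0.584, 0.812, 0.0], [0.812, 0.584, 0.0], [-0.0, 0.0, -1.0]]
wrist_force: [0.4, 0.0, 0.1]
width: 0.197
grasp_force: 0.0
```

The tips must be well above where the reported z says. Opening again and descending by feel.

```bash
python3 -m inch '[{"xyz":[0,0,0],"turn":0,"gripper":0.35},{"xyz":[0,0,0],"turn":0,"gripper":0.35},{"xyz":[0,0,-1],"turn":0,"gripper":0.35},{"xyz":[0,0,-2],"turn":0,"gripper":0.35},{"xyz":[0,0,-3],"turn":0,"gripper":0.35},{"xyz":[0,0,-4],"turn":0,"gripper":0.35},{"xyz":[0,0,-5],"turn":0,"gripper":0.35}]'; python3 -m inch '[{"xyz":[0,0,-1],"turn":0,"gripper":0.35},{"xyz":[0,0,-2],"turn":0,"gripper":0.35},{"xyz":[0,0,-3],"turn":0,"gripper":0.35}]'
```

```text
clock: 7.9
tool_pos: [0.4817, -0.185, -0.0179]
orientation: [[-0.584, 0.812, 0.0], [0.812, 0.584, 0.0], [0.0, 0.0, -1.0]]
wrist_force: [0.3, 0.4, -0.5]
width: 0.65
grasp_force: 0.0
clock: 8.2
tool_pos: [0.4818, -0.1851, -0.0208]
orientation: [[-0.584, 0.812, 0.0], [0.812, 0.584, 0.0], [-0.0, 0.0, -1.0]]
wrist_force: [0.3, 0.2, -0.5]
width: 0.65
grasp_force: 0.0
```

```bash
python3 -m inch '[{"xyz":[0,0,-1],"turn":0,"gripper":0.35},{"xyz":[0,0,-2],"turn":0,"gripper":0.35},{"xyz":[0,0,-3],"turn":0,"gripper":0.35}]'; python3 -m inch '[{"xyz":[0,0,0],"turn":0,"gripper":0.5},{"xyz":[0,0,0],"turn":0,"gripper":0.6},{"xyz":[0,0,0],"turn":0,"gripper":0.65},{"xyz":[0,0,0],"turn":0,"gripper":0.65}]'
```

```text
clock: 8.5
tool_pos: [0.4817, -0.1851, -0.0238]
orientation: [[-0.584, 0.812, 0.0], [0.812, 0.584, 0.0], [-0.0, 0.0, -1.0]]
wrist_force: [-0.5, -0.5, -0.4]
width: 0.653
grasp_force: 0.0
clock: 8.9
tool_pos: [0.4817, -0.185, -0.0238]
orientation: [[-0.584, 0.812, 0.0], [0.812, 0.584, 0.0], [-0.0, 0.0, -1.0]]
wrist_force: [0.2, -0.8, -0.3]
width: 0.477
grasp_force: 21.5
```

Gripped at 40.5 mm (reported z reads roughly 25 mm low). Regrip a little deeper.

```bash
python3 -m inch '[{"xyz":[0,0,0],"turn":0,"gripper":0.4},{"xyz":[0,0,-1],"turn":0,"gripper":0.4},{"xyz":[0,0,-2],"turn":0,"gripper":0.4},{"xyz":[0,0,-2],"turn":0,"gripper":0.4}]'; python3 -m inch '[{"xyz":[0,0,0],"turn":0,"gripper":0.55},{"xyz":[0,0,0],"turn":0,"gripper":0.65},{"xyz":[0,0,0],"turn":0,"gripper":0.65}]' 40
```

```text
clock: 9.3
tool_pos: [0.4816, -0.1849, -0.026]
orientation: [[-0.584, 0.812, -0.0], [0.812, 0.584, 0.0], [0.0, 0.0, -1.0]]
wrist_force: [0.8, 0.4, -0.6]
width: 0.6
grasp_force: 0.0
clock: 9.6
tool_pos: [0.4819, -0.1851, -0.0256]
orientation: [[-0.584, 0.812, 0.0], [0.812, 0.584, -0.0], [-0.0, 0.0, -1.0]]
wrist_force: [0.4, -0.2, 1.1]
width: 0.472
grasp_force: 40.5
```

```bash
python3 -m inch '[{"xyz":[0,0,20],"turn":0,"gripper":0.65},{"xyz":[0,0,60],"turn":0,"gripper":0.65},{"xyz":[0,20,100],"turn":8,"gripper":0.65},{"xyz":[5,60,120],"turn":16,"gripper":0.65},{"xyz":[15,105,120],"turn":24,"gripper":0.65},{"xyz":[27,150,120],"turn":32,"gripper":0.65},{"xyz":[40,195,120],"turn":40,"gripper":0.65},{"xyz":[53,235,120],"turn":48,"gripper":0.65},{"xyz":[53,243,120],"turn":48,"gripper":0.65},{"xyz":[53,243,120],"turn":48,"gripper":0.65}]'
python3 - <<'E'
from h import *
a=snap('top'); b=snap('side')
f=lambda s,x,y:cv2.resize(s['image'][y-80:y+60,x-50:x+50,::-1],None,fx=4,fy=4)
cv2.imwrite('pics/over.png',cv2.convertScaleAbs(np.hstack([f(a,228,190),f(b,215,220)]),alpha=1.5))
E
```

```text
clock: 10.6
tool_pos: [0.5344, 0.0592, 0.0939]
orientation: [[-0.994, 0.108, -0.001], [0.108, 0.994, 0.0], [0.001, -0.0, -1.0]]
wrist_force: [0.4, -0.9, -0.3]
width: 0.473
grasp_force: 40.6
```

View pics/over.png

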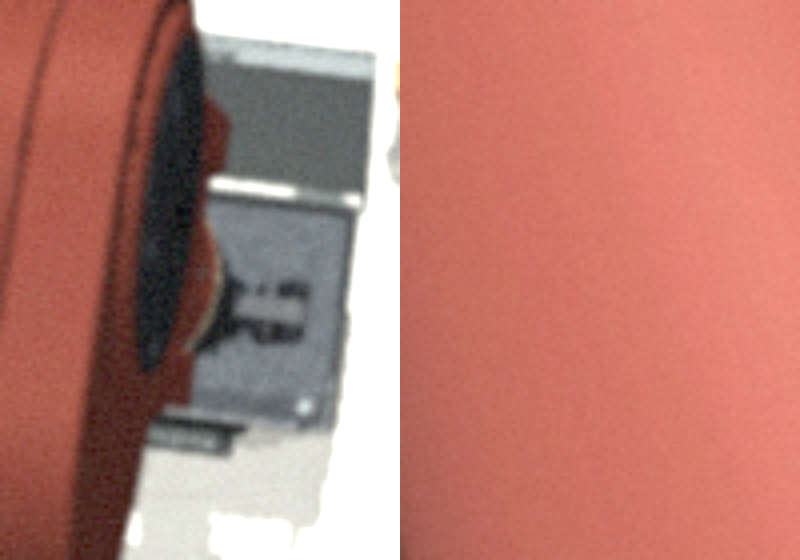

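Loupe held, gripper is over the case middle (finger at top-view (254,187)). Lowering.

```bash
python3 -m inch '[{"xyz":[0,0,-25],"turn":0,"gripper":0.65},{"xyz":[0,0,-55],"turn":0,"gripper":0.65},{"xyz":[0,0,-80],"turn":0,"gripper":0.65},{"xyz":[0,0,-90],"turn":0,"gripper":0.65},{"xyz":[0,0,-94],"turn":0,"gripper":0.65},{"xyz":[0,0,-95],"turn":0,"gripper":0.65},{"xyz":[0,0,-95],"turn":0,"gripper":0.65}]'; python3 -m inch '[{"xyz":[0,0,-1],"turn":0,"gripper":0.65},{"xyz":[0,0,-2],"turn":0,"gripper":0.65},{"xyz":[0,0,-2],"turn":0,"gripper":0.65}]'
```

```text
clock: 11.4
tool_pos: [0.5356, 0.0575, 0.0005]
orientation: [[-0.994, 0.11, 0.002], [0.11, 0.994, -0.0], [-0.002, 0.0, -1.0]]
wrist_force: [0.1, -1.3, -0.1]
width: 0.47
grasp_force: 40.6
clock: 11.7
tool_pos: [0.5349, 0.058, -0.0025]
orientation: [[-0.994, 0.109, 0.0], [0.109, 0.994, 0.0], [-0.0, 0.0, -1.0]]
wrist_force: [0.6, -0.3, 0.4]
width: 0.469
grasp_force: 40.6
```

```bash
python3 -m inch '[{"xyz":[0,0,-1],"turn":0,"gripper":0.65},{"xyz":[0,0,-2],"turn":0,"gripper":0.65}]';python3 -m inch '[{"xyz":[0,0,-1],"turn":0,"gripper":0.65},{"xyz":[0,0,-1],"turn":0,"gripper":0.65}]'
```

```text
clock: 11.9
tool_pos: [0.535, 0.058, -0.0037]
orientation: [[-0.994, 0.109, 0.001], [0.109, 0.994, -0.0], [-0.001, 0.0, -1.0]]
wrist_force: [-8.3, 0.7, 18.1]
width: 0.473
grasp_force: 42.6
clock: 12.1
tool_pos: [0.535, 0.058, -0.0037]
orientation: [[-0.994, 0.109, 0.001], [0.109, 0.994, -0.0], [-0.001, -0.0, -1.0]]
wrist_force: [-9.3, 0.6, 19.4]
width: 0.472
grasp_force: 42.7
```

Set down on the floor. Release and rise.

```bash
python3 -m inch '[{"xyz":[0,0,2],"turn":0,"gripper":0.65},{"xyz":[0,0,2],"turn":0,"gripper":0.5},{"xyz":[0,0,2],"turn":0,"gripper":0.35},{"xyz":[0,0,2],"turn":0,"gripper":0.35},{"xyz":[0,0,10],"turn":0,"gripper":0.35},{"xyz":[0,0,40],"turn":0,"gripper":0.35},{"xyz":[0,0,80],"turn":0,"gripper":0.35},{"xyz":[0,0,125],"turn":0,"gripper":0.6},{"xyz":[0,0,170],"turn":0,"gripper":1},{"xyz":[0,0,215],"turn":0,"gripper":1}]'
python3 -m inch '[{"xyz":[0,-48,0],"turn":8,"gripper":1},{"xyz":[0,-96,0],"turn":16,"gripper":1},{"xyz":[0,-144,0],"turn":24,"gripper":1},{"xyz":[0,-190,0],"turn":32,"gripper":1},{"xyz":[0,-190,0],"turn":40,"gripper":1}]'
python3 - <<'E'
from h import *
a=snap('top'); b=snap('side')
import pickle; pickle.dump({'top':a,'side':b},open('s2.pkl','wb'))
f=lambda s,x,y:cv2.resize(s['image'][y-80:y+60,x-50:x+50,::-1],None,fx=4,fy=4)
cv2.imwrite('pics/placed.png',cv2.convertScaleAbs(np.hstack([f(a,228,190),f(b,215,220)]),alpha=1.5))
E
```

```text
clock: 13.1
tool_pos: [0.5344, 0.058, 0.2117]
orientation: [[-0.994, 0.109, 0.001], [0.109, 0.994, 0.0], [-0.001, 0.0, -1.0]]
wrist_force: [1.0, -0.4, 0.7]
width: 0.145
grasp_force: 0.0
clock: 13.6
tool_pos: [0.5343, -0.1366, 0.2093]
orientation: [[-0.833, -0.554, -0.0], [-0.554, 0.833, -0.001], [0.001, -0.001, -1.0]]
wrist_force: [-0.1, 1.0, -0.7]
width: 0.002
grasp_force: 0.0
```

View pics/placed.png

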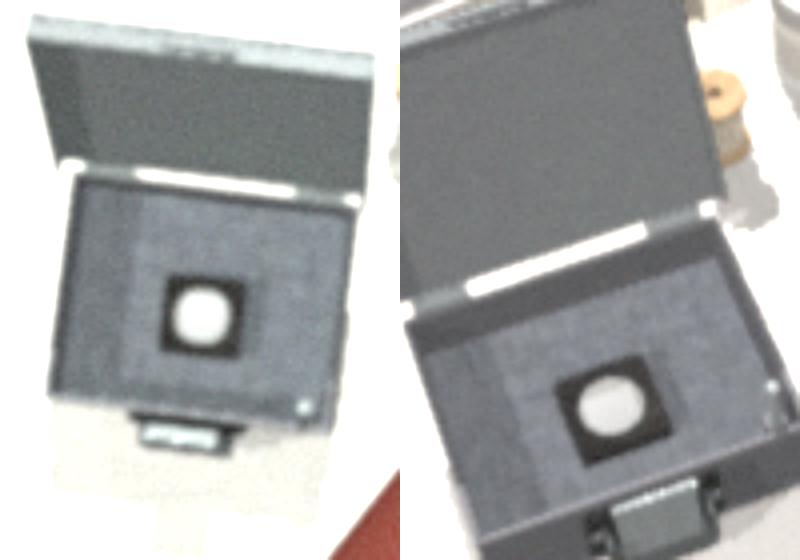

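The loupe lies flat mid-case (top-view (228.5,189)), the lid is still open, the spool untouched. Now compute the tool-to-world offset and lid path.

Run:
```python
from h import *
import pickle
d=pickle.load(open('s2.pkl','rb'))
t=(228.5,188.75); s=((610-400)/4+165,410/4+140)
print('loupe',onz(d['top'],t,.032),onz(d['side'],s,.032),tri(d['top'],t,d['side'],s))
c=np.array([.543,.056]); a=np.radians(-6.1); ex=np.array([np.cos(a),np.sin(a)])
# lid free edge corners, new crop
for p,q in (((30/4+178,18/4+110),None),((373/4+178,52/4+110),None)):
    for z in (.16,.17): 
        w=onz(d['top'],p,z); print('lid',z,w.round(4),'casex',((w[:2]-c)@ex).round(4))
o=robot.get_obs(); print(o['tool_pos'])
for th in (114,105,90,75,60,45,30,20,15):
    T=np.radians(th); r=100
    x=62-r*np.cos(T)+4*np.sin(T); z=54+r*np.sin(T)+4*np.cos(T)
    e=62-127*np.cos(T)+4*np.sin(T)
    xs=(max(e,x) if th>90 else x)+11
    w=c+ex*xs/1000; print(th,(w*1000).round(1),'ztip',z.round(1),'z rep(b=25)',(z-25).round(1))
```

```text
loupe [0.53632627 0.05692245 0.032     ] [0.53556995 0.0598259  0.032     ] (array([0.53707002, 0.05832183, 0.02834022]), np.float64(0.0022315678064820416))
lid 0.16 [0.6635 0.124  0.16  ] casex 0.1126
lid 0.17 [0.6612 0.1219 0.17  ] casex 0.1105
lid 0.16 [ 0.6489 -0.0331  0.16  ] casex 0.1148
lid 0.17 [ 0.6467 -0.0332  0.17  ] casex 0.1126
[ 0.53444917 -0.13359871  0.20943247]
114 [670.6  42.4] ztip 143.7 z rep(b=25) 118.7
105 [652.1  44.3] ztip 149.6 z rep(b=25) 124.6
90 [619.6  47.8] ztip 154.0 z rep(b=25) 129.0
75 [593.7  50.6] ztip 151.6 z rep(b=25) 126.6
60 [569.3  53.2] ztip 142.6 z rep(b=25) 117.6
45 [548.1  55.5] ztip 127.5 z rep(b=25) 102.5
30 [531.5  57.2] ztip 107.5 z rep(b=25) 82.5
20 [523.5  58.1] ztip 92.0 z rep(b=25) 67.0
15 [520.6  58.4] ztip 83.7 z rep(b=25) 58.7
```

```bash
python3 -m inch '[{"xyz":[35,40,0],"turn":-8,"gripper":1},{"xyz":[70,80,0],"turn":-16,"gripper":1},{"xyz":[105,115,0],"turn":-24,"gripper":1},{"xyz":[135,150,0],"turn":-32,"gripper":1},{"xyz":[156,176,0],"turn":-40,"gripper":1},{"xyz":[156,176,0],"turn":-40,"gripper":1},{"xyz":[156,176,0],"turn":-40,"gripper":1}]'
python3 -c "
from bench import robot;print(robot.get_obs()['tool_pos'])"
```

```text
clock: 14.4
tool_pos: [0.6905, 0.046, 0.2088]
orientation: [[-0.994, 0.112, -0.001], [0.112, 0.994, 0.0], [0.001, 0.0, -1.0]]
wrist_force: [0.1, -0.6, 0.2]
width: 0.006
grasp_force: 0.0
[0.69052724 0.04598215 0.20877515]
```

Down behind the lid, then pull gently to upright.

```bash
python3 -m inch '[{"xyz":[0,-3,-25],"turn":0,"gripper":1},{"xyz":[0,-3,-50],"turn":0,"gripper":1},{"xyz":[0,-3,-75],"turn":0,"gripper":1},{"xyz":[0,-3,-90],"turn":0,"gripper":1},{"xyz":[0,-3,-90],"turn":0,"gripper":1}]'
python3 -m inch '[{"xyz":[-5,0,0],"turn":0,"gripper":1},{"xyz":[-10,1,0],"turn":0,"gripper":1},{"xyz":[-15,1,1],"turn":0,"gripper":1},{"xyz":[-20,2,2],"turn":0,"gripper":1},{"xyz":[-25,2,3],"turn":0,"gripper":1},{"xyz":[-30,3,4],"turn":0,"gripper":1},{"xyz":[-35,3,5],"turn":0,"gripper":1}]'
```

```text
clock: 14.9
tool_pos: [0.689, 0.0407, 0.1174]
orientation: [[-0.994, 0.114, -0.003], [0.114, 0.994, 0.0], [0.003, 0.0, -1.0]]
wrist_force: [0.1, -0.5, -0.2]
width: -0.0
grasp_force: 0.0
clock: 15.6
tool_pos: [0.6555, 0.0441, 0.1246]
orientation: [[-0.994, 0.112, 0.001], [0.112, 0.994, 0.0], [-0.001, 0.0, -1.0]]
wrist_force: [2.1, 0.0, 0.1]
width: 0.001
grasp_force: 0.6
```

```bash
python3 -m inch '[{"xyz":[-7,1,1],"turn":0,"gripper":1},{"xyz":[-14,1,2],"turn":0,"gripper":1},{"xyz":[-21,2,3],"turn":0,"gripper":1},{"xyz":[-28,3,4],"turn":0,"gripper":1},{"xyz":[-36,4,4],"turn":0,"gripper":1},{"xyz":[-44,4,4],"turn":0,"gripper":1},{"xyz":[-52,5,4],"turn":0,"gripper":1},{"xyz":[-61,6,2],"turn":0,"gripper":1}]'
python3 -m inch '[{"xyz":[-6,1,-2],"turn":0,"gripper":1},{"xyz":[-12,1,-4],"turn":0,"gripper":1},{"xyz":[-18,2,-6],"turn":0,"gripper":1},{"xyz":[-24,3,-9],"turn":0,"gripper":1}]'
```

```text
clock: 16.4
tool_pos: [0.5942, 0.05, 0.1264]
orientation: [[-0.994, 0.112, 0.0], [0.112, 0.994, 0.0], [-0.0, 0.0, -1.0]]
wrist_force: [1.4, 0.4, 0.4]
width: -0.0
grasp_force: 0.4
clock: 16.8
tool_pos: [0.5703, 0.0529, 0.1171]
orientation: [[-0.994, 0.113, 0.0], [0.113, 0.994, -0.0], [-0.0, -0.0, -1.0]]
wrist_force: [0.7, -0.9, 0.3]
width: 0.0
grasp_force: 0.3
```

```bash
python3 -m inch '[{"xyz":[-7,1,-4],"turn":0,"gripper":1},{"xyz":[-14,2,-9],"turn":0,"gripper":1},{"xyz":[-22,3,-15],"turn":0,"gripper":1},{"xyz":[-28,3,-21],"turn":0,"gripper":1},{"xyz":[-34,4,-28],"turn":0,"gripper":1},{"xyz":[-39,4,-35],"turn":0,"gripper":1}]'
python3 -m inch '[{"xyz":[-4,0,-6],"turn":0,"gripper":1},{"xyz":[-6,1,-11],"turn":0,"gripper":1},{"xyz":[-8,1,-15],"turn":0,"gripper":1}]'
```

```text
clock: 17.4
tool_pos: [0.5312, 0.0571, 0.0816]
orientation: [[-0.994, 0.112, -0.0], [0.112, 0.994, 0.0], [0.0, 0.0, -1.0]]
wrist_force: [1.6, 0.8, 0.3]
width: -0.004
grasp_force: 0.2
clock: 17.7
tool_pos: [0.5235, 0.058, 0.0667]
orientation: [[-0.994, 0.112, -0.0], [0.112, 0.994, 0.0], [0.0, 0.0, -1.0]]
wrist_force: [-0.2, 0.3, 0.4]
width: 0.0
grasp_force: 0.1
```

```bash
python3 -m inch '[{"xyz":[5,0,15],"turn":0,"gripper":1},{"xyz":[2,1,40],"turn":0,"gripper":1},{"xyz":[-14,2,40],"turn":0,"gripper":1},{"xyz":[-27,3,40],"turn":0,"gripper":1},{"xyz":[-27,3,40],"turn":0,"gripper":1},{"xyz":[-27,3,20],"turn":0,"gripper":1},{"xyz":[-27,3,10],"turn":0,"gripper":1},{"xyz":[-27,3,6],"turn":0,"gripper":1},{"xyz":[-27,3,3],"turn":0,"gripper":1},{"xyz":[-27,3,0],"turn":0,"gripper":1}]'
python3 -m inch '[{"xyz":[0,0,-2],"turn":0,"gripper":1},{"xyz":[0,0,-4],"turn":0,"gripper":1},{"xyz":[0,0,-6],"turn":0,"gripper":1}]'
```

```text
clock: 18.7
tool_pos: [0.4971, 0.0609, 0.0674]
orientation: [[-0.994, 0.112, 0.0], [0.112, 0.994, 0.0], [-0.0, 0.0, -1.0]]
wrist_force: [-0.0, -0.3, 0.1]
width: 0.0
grasp_force: 0.1
clock: 19.0
tool_pos: [0.4969, 0.0609, 0.0613]
orientation: [[-0.994, 0.113, 0.0], [0.113, 0.994, 0.0], [-0.0, 0.0, -1.0]]
wrist_force: [0.6, -0.0, 0.7]
width: 0.006
grasp_force: 0.1
```

```bash
python3 -m inch '[{"xyz":[0,0,-2],"turn":0,"gripper":1},{"xyz":[0,0,-4],"turn":0,"gripper":1},{"xyz":[0,0,-5],"turn":0,"gripper":1},{"xyz":[0,0,-6],"turn":0,"gripper":1}]'
python3 -m inch '[{"xyz":[0,0,-1],"turn":0,"gripper":1},{"xyz":[0,0,-2],"turn":0,"gripper":1}]'
python3 -m inch '[{"xyz":[0,0,-1],"turn":0,"gripper":1},{"xyz":[0,0,-2],"turn":0,"gripper":1}]'
```

```text
clock: 19.4
tool_pos: [0.4967, 0.061, 0.0552]
orientation: [[-0.994, 0.112, 0.0], [0.112, 0.994, 0.0], [-0.0, 0.0, -1.0]]
wrist_force: [0.5, 0.8, -0.2]
width: -0.004
grasp_force: 0.1
clock: 19.6
tool_pos: [0.4968, 0.0609, 0.0532]
orientation: [[-0.994, 0.112, 0.0], [0.112, 0.994, 0.0], [-0.0, 0.0, -1.0]]
wrist_force: [0.6, 0.7, 0.6]
width: 0.002
grasp_force: 0.1
clock: 19.8
tool_pos: [0.4967, 0.061, 0.0512]
orientation: [[-0.994, 0.112, -0.0], [0.112, 0.994, 0.0], [0.0, 0.0, -1.0]]
wrist_force: [-2.2, 0.4, 3.2]
width: -0.0
grasp_force: 1.8
```

```bash
for i in 1 2 3; do python3 -m inch '[{"xyz":[0,0,-1],"turn":0,"gripper":1},{"xyz":[0,0,-2],"turn":0,"gripper":1}]' | grep -E "tool_pos|wrist"; done
```

```text
tool_pos: [0.4967, 0.0609, 0.0495]
wrist_force: [-2.9, 0.3, 4.7]
tool_pos: [0.4968, 0.061, 0.0473]
wrist_force: [-3.0, 0.7, 4.8]
tool_pos: [0.4967, 0.061, 0.0452]
wrist_force: [-3.1, 0.9, 4.9]
```

```bash
python3 -m inch '[{"xyz":[0,0,-1],"turn":0,"gripper":1}]' | grep -E "tool_pos|wrist"; python3 -m inch '[{"xyz":[0,0,-1],"turn":0,"gripper":1}]' | grep -E "tool_pos|wrist"
```

```text
tool_pos: [0.4967, 0.061, 0.0442]
wrist_force: [-2.9, 0.4, 4.4]
tool_pos: [0.4967, 0.061, 0.0433]
wrist_force: [-4.9, -0.5, 9.4]
```

Tongue engaged at 9 N; half-millimetre steps now.

```bash
python3 -m inch '[{"xyz":[0,0,-0.5],"turn":0,"gripper":1}]' | grep -E "tool_pos|wrist"; python3 -m inch '[{"xyz":[0,0,-0.5],"turn":0,"gripper":1}]' | grep -E "tool_pos|wrist"
```

```text
tool_pos: [0.4966, 0.061, 0.043]
wrist_force: [-5.3, 0.4, 10.1]
tool_pos: [0.4966, 0.061, 0.0427]
wrist_force: [-7.3, 0.6, 11.2]
```

```bash
python3 -m inch '[{"xyz":[0,0,-0.5],"turn":0,"gripper":1}]' | grep -E "tool_pos|wrist"; python3 -m inch '[{"xyz":[0,0,-0.5],"turn":0,"gripper":1}]' | grep -E "tool_pos|wrist"
```

```text
tool_pos: [0.4966, 0.061, 0.0423]
wrist_force: [-6.6, 0.6, 12.0]
tool_pos: [0.4965, 0.061, 0.0418]
wrist_force: [-6.6, 1.6, 12.2]
```

```bash
python3 -m inch '[{"xyz":[0,0,-0.5],"turn":0,"gripper":1}]' | grep -E "tool_pos|wrist"; python3 -m inch '[{"xyz":[0,0,-0.5],"turn":0,"gripper":1}]' | grep -E "tool_pos|wrist"
```

```text
tool_pos: [0.4964, 0.061, 0.0413]
wrist_force: [-7.8, 0.6, 13.2]
tool_pos: [0.4964, 0.061, 0.0409]
wrist_force: [-7.7, 0.6, 14.4]
```

```bash
python3 -m inch '[{"xyz":[0,0,-0.5],"turn":0,"gripper":1}]' | grep -E "tool_pos|wrist"
```

```text
tool_pos: [0.4964, 0.061, 0.0404]
wrist_force: [-8.7, 0.7, 13.8]
```

```bash
python3 -m inch '[{"xyz":[-0.3,0,-0.5],"turn":0,"gripper":1}]' | grep -E "tool_pos|wrist"; python3 -m inch '[{"xyz":[-0.3,0,-0.5],"turn":0,"gripper":1}]' | grep -E "tool_pos|wrist"
```

```text
tool_pos: [0.4963, 0.061, 0.04]
wrist_force: [-8.1, 1.7, 13.5]
tool_pos: [0.4963, 0.061, 0.0396]
wrist_force: [-6.0, 0.8, 13.9]
```

```bash
python3 -m inch '[{"xyz":[0,0,-0.5],"turn":0,"gripper":1}]' | grep -E "tool_pos|wrist"
```

```text
tool_pos: [0.4962, 0.061, 0.0392]
wrist_force: [-6.9, 0.2, 14.2]
```

```bash
python3 -m inch '[{"xyz":[0,0,-0.5],"turn":0,"gripper":1}]' | grep -E "tool_pos|wrist"; python3 -m inch '[{"xyz":[-0.2,0,-0.5],"turn":0,"gripper":1}]' | grep -E "tool_pos|wrist"
```

```text
tool_pos: [0.4962, 0.0611, 0.0387]
wrist_force: [-5.7, 2.1, 10.9]
tool_pos: [0.496, 0.061, 0.0379]
wrist_force: [-3.7, 0.5, 7.5]
```

```bash
python3 -m inch '[{"xyz":[0,0,-0.5],"turn":0,"gripper":1}]' | grep -E "tool_pos|wrist"
```

```text
tool_pos: [0.496, 0.0611, 0.037]
wrist_force: [-2.9, 0.3, 5.3]
```

The force fell from 14 N to 5 N (pin only): the click. Withdraw upward and check.

```bash
python3 -m inch '[{"xyz":[0,0,1],"turn":0,"gripper":1},{"xyz":[0,0,2],"turn":0,"gripper":1}]' | grep -E "tool_pos|wrist"; python3 -m inch '[{"xyz":[0,0,3],"turn":0,"gripper":1},{"xyz":[0,0,10],"turn":0,"gripper":1},{"xyz":[0,0,50],"turn":0,"gripper":1},{"xyz":[0,0,100],"turn":0,"gripper":1},{"xyz":[0,-45,130],"turn":0,"gripper":1},{"xyz":[0,-90,130],"turn":0,"gripper":1},{"xyz":[0,-135,130],"turn":0,"gripper":1},{"xyz":[0,-180,130],"turn":0,"gripper":1},{"xyz":[0,-220,130],"turn":0,"gripper":1},{"xyz":[0,-220,130],"turn":0,"gripper":1}]' | grep -E "clock|wrist"
python3 - <<'E'
from h import *
a=snap('top'); b=snap('side')
import pickle; pickle.dump({'top':a,'side':b},open('s3.pkl','wb'))
f=lambda s,x,y:cv2.resize(s['image'][y-80:y+60,x-50:x+50,::-1],None,fx=4,fy=4)
cv2.imwrite('pics/shut.png',cv2.convertScaleAbs(np.hstack([f(a,228,190),f(b,215,230)]),alpha=1.8))
E
```

```text
tool_pos: [0.4959, 0.0609, 0.0384]
wrist_force: [-0.6, 0.0, -0.1]
clock: 23.1
wrist_force: [0.6, 0.9, -0.4]
```

View pics/shut.png

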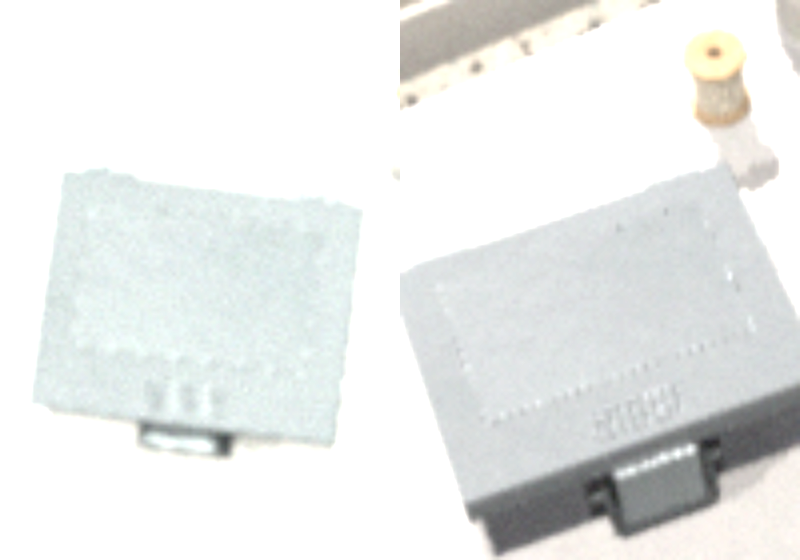

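The lid lies flat under the hook (side view: hook over the free edge near (660,455) in the crop), the spool is unmoved, and the force dropped to zero on backing off 1.4 mm, so the lid is held. Handing in.

Run:
```python
from h import *
import pickle
d=pickle.load(open('s3.pkl','rb'))
print(tri(d['top'],(186.75,210),d['side'],(182.5,276)))
print(robot.finish_job())
```

```text
(array([0.49085847, 0.13975248, 0.05903807]), np.float64(0.001983969698085549))
the job is handed in; nothing more can be done
None
```

The loupe is in the case and the lid is shut and held by its catch; the force on the gripper peaked at about 17 N while pressing the lid, and I handed the job in at about 23 s (no verdict was returned).

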